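# Check the tilt of a drill table with an angle gauge

### The job

Lift the blue lid off the angle gauge's case and stand it upright on the green mat. Then take the gauge out of the case and lay its base flush on the sloped face of the tilting drill table, near the middle, with its long side running straight up the slope, so that it reads the true tilt; finish while still gripping it and pressing it gently against the face (roughly 10 N). The gauge is delicate and the table's tilt is already set, so do not drop or slam anything, do not shift the tilt, and leave the other things on the bench where they are.

Things in the scene. Friction and masses are not known exactly. Their poses are not given: they have to be found in the camera images.
- lid_grip (a point): centre of the black grip rib, 50 (x) x 14 (y) x 26 mm high, on the blue lid; z up, x along the rib. The lid, about 90 g, is a deep box open below, 94 (x) x 67 (y) x 72 mm without the rib; this point is 13 mm above its flat top, 85 mm above its lower edge. It stands loose over the gauge on the case: raise it 75 mm straight up before moving sideways.
- lid_foot (a point): centre of the lid's lower edge, 85 mm below lid_grip, same axes.
- gauge_center (a point): centre of the digital angle gauge, 60 (x) x 33 (y) x 60 mm, 160 g, aluminium frame, yellow faces, under the lid at first. Steel measuring base 30 mm below this point. x along the base's long side, y through the thickness, z out of the top. It stands loose in a foam pocket 10 mm deep with 2 mm play, 50 mm standing free. Either way round along the slope will do.
- gauge_base (a point): centre of the gauge's underside, 30 mm below gauge_center, same axes.
- case_base (a point): centre of the underside of the black case base (fixed), 110 (x) x 86 (y) x 10 mm with a grey foam insert 84 x 57 mm on it whose top is 22 mm above this point; the gauge's underside rests 12 mm above this point. x along its long side, as the lid's and gauge's.
- mat_top (a point): centre of the top of the thin green mat fixed on the bench, 170 (x) x 150 (y) mm, 3 mm thick; z up.
- plate_mid (a point): centre of the upper face of the drill table's aluminium plate, 180 (x) x 140 (y) mm, two 12 mm slots along x at y = +-35 mm. x straight up the slope, y level, z out of the face. Tilted 11 to 26 degrees, clamped by a stiff hinge at its low edge; bears a light push. Its high edge is up to 140 mm above the bench. Steel quadrants at y = +-78 mm rise up to 25 mm above the face.
- plate_edge (a point): middle of the plate's high edge, on the upper face, 90 mm up the slope from plate_mid, same axes; it shows if the tilt has been shifted.
- spool_red: bystander: a white thread spool, 32 mm across and 46 mm high, wound with red thread, standing near the gauge's case; origin at the centre of its underside.
- spool_grey: bystander: the same spool wound with grey thread, standing near the green mat; origin at the centre of its underside.
- tape_roll: bystander: a roll of cream paper tape lying flat, 90 mm across and 24 mm high, behind the case; origin at the centre of its underside.
- wrench: bystander: a steel wrench 150 mm long lying flat behind the mat; origin at the centre of its underside.
- button_jar: bystander: a glass jar with a red cap, 56 mm across and 65 mm high, behind the drill table; origin at the centre of its underside.
- sanding_block: bystander: a cork sanding block 110 x 62 x 30 mm, on the robot's right; origin at the centre of its underside.
- parts_tray: bystander: a clear divided tray of buttons 150 x 110 x 40 mm, on the robot's left; origin at the centre of its underside.
There are look-alikes about, which are no part of the job. What is meant by the part that bears case_base is not orange, and is the larger of those in its own colour.

How it is judged:
By the outcome, as a careful person would: the job done as asked, in the order asked, and still so for the second after the job is handed in, while the arm keeps its last pose, push and grip.
It also fails if it takes over 67 s, if anything falls off the work surface, if the arm or the gripper's body presses on something with over 40 N, if the wrist force passes 120 N, or if a joint passes its speed limit or range.

### The arm

A 6-joint arm with a two-finger parallel gripper is mounted at the origin on the work surface. World frame = base frame: x ahead of the robot, y to its left, z up, the work surface at z = 0. Lengths are in m, angles in rad, forces in N, time in s.
With the tool pointing down it reaches from about 0.375 to 0.9 m from the base axis. Payload 3.1 kg.
Tool frame: the origin (TCP) lies between the finger pads; the fingertips stand 14 mm ahead of it and the grasp point (between the pads) lies 5 mm behind it (manip.finger_overhang is the distance from the TCP to the fingertips, in m); y points along the fingers, z is the direction in which the jaws open and shut, and the axes are right-handed (so a half turn about y gives the same grasp; the last joint's range is limited). The gripper opens to 87 mm and grips with 3 to 60 N. Pads are 19 mm wide; open, the fingers measure 117 mm over their backs; the gripper's body (75 mm by 190 mm) begins 51 mm behind the grasp point.
Start: joints at [0.946, 0.527, 1.433, -0, 1.181, -0.178], TCP at [0.27, 0.564, 0.237] pointing down, gripper open.
Joint ranges: [-3.08, 3.08], [-0.75, 2.2], [0.22, 2.44], [-1.43, 4.57], [0, 2.65], [-2.85, 2.85]. Speed limits (rad/s): [2.79, 2.79, 3.14, 3.14, 3.14, 3.14].

### API

Orientations are given as a unit quaternion [w, x, y, z].
In Python, from workcell import manip, vision, finder gives the robot as it stands.
- The arm moves only by the tool move_arm, never from a script. Its argument "steps" is a list of rows, each a list of 6 numbers: the shift along the tool's x, y, z in cm, then the turn, a rotation vector about the tool's x, y, z in degrees. In form: [[x, y, z, wx, wy, wz], ...]. A call has 1 to 10 rows; each row shifts and turns the commanded pose from where the row before left it, along the tool's axes as they then stand; what a row does not reach is not made up. A row lasts 1/10 s, in which the tool goes at most 50 mm and 8.59 degrees, less where a joint would pass 70% of its speed; a pose out of reach is approached as far as the arm can. A call with a gripper value outside its range is refused whole. "gripper" is the opening, from 0 (shut) to 1 (fully open), set as the call begins (left out, the last holds). The fingers move at their own pace and stop on an object; "grip_force" is the grip in N (left out, the last holds). Time passes only in rows, so rows that do not move let the fingers close. It gives the time, the measured TCP pose, the force and the opening at its end, in the units of the state.
- manip.get_obs(): the state, without advancing time (a new reading comes with each control period).
- vision.get_image(name): name is "scene" or "top" or "wrist"; returns the picture (384x512x3 uint8, red, green, blue); there is no depth.
- vision.camera_params(name): a dict with "fx", "fy", "cx", "cy" (pixels), "pose" (4x4, takes a point from camera to world coordinates); the wrist camera has in their place "tool_from_camera" (4x4, takes a point from camera to tool coordinates, whose origin is the TCP and whose axes are the tool frame's). Camera axes: x right, y down, z forward; pixel columns grow to the right and rows downward; lengths in m; the calibration is good to about 2 mm. A picture is of the moment at which its call begins: read the wrist's pose just before it. camera_params takes no time and is no camera call.
- manip.hand_in(): hands the job in, once; it reports no verdict.
Trained networks look in the newest picture that a camera, given by its name, has taken for a name from the list of things; names that differ only in an ending like _2 or _b are one class to them, and where a whole thing is asked for, a point or a joint stands for the part that bears it (a point fixed in the world has none). Each returns a list of dicts, best first, with "conf" (0 to 1); they miss things now and then, are a little off and sometimes report something else, mostly with a low value. They report only what shows in the picture. A call takes as long as a camera call. They do not tell look-alikes from the thing itself.
- finder.spot_in(target, camera): "bbox" ([left, top, right, bottom] in pixels, round what is visible of it).
The state is a dict: "clock": time; "joint_positions": joint angles; "joint_vel": joint speeds; "tau": joint torques, N m; "eef_pos": TCP position; "tool_rot": TCP orientation; "ft_force": force on the tool from outside, world axes, zero at the start; "ft_torque": the same for the moment, N m; "gripper_width": finger opening in m.
Only numpy, scipy, OpenCV 4.12 (cv2) and the standard library are available. Lean on these libraries where they do the work, as an engineer would, in place of code of your own. Each camera call takes 0.05 s, during which the arm holds its last target. There are 200 camera calls.

## Working session

There is one attempt and no reset: what is moved stays moved. The work goes in short steps, Python scripts to look and compute and a tool call to move; the robot and the scene stay as the last step left them, time stands still between calls to the robot, and variables do not carry over. Pictures are saved under pics/ and viewed, about 8 in all and at most 12, crops included, and the job is handed in when it is done.

Besides the shell and the picture viewer there is one more tool, called after ">>>" as name([rows], argument=value, ...), one row to a line, values as JSON. move_arm: Moves the arm, as the interface text tells. Its arguments: {"type":"object","properties":{"steps":{"type":"array"},"gripper":{"type":"number"},"grip_force":{"type":"number"}},"required":["steps"]}

```bash
mkdir -p pics; ls; python3 - <<'E'
from workcell import manip, vision, finder
import cv2,numpy as np
print(manip.get_obs())
for c in ["scene","top"]:
    im=vision.get_image(c); cv2.imwrite(f"pics/{c}0.png",im[:,:,::-1])
    p=vision.camera_params(c); print(c,{k:np.round(v,3).tolist() for k,v in p.items()})
    for t in ["lid_grip","case_base","mat_top","plate_mid","spool_red","spool_grey"]:
        print(c,t,[(np.round(d["bbox"]).tolist(),round(d["conf"],2)) for d in finder.spot_in(t,c)][:4])
E
```

```text
pics
{'clock': 0.0, 'joint_positions': array([ 9.45478749e-01,  5.28446929e-01,  1.43388025e+00,  8.75071412e-06,
        1.18142940e+00, -1.78488387e-01]), 'joint_vel': array([-0.00019311,  0.00017351, -0.0025101 , -0.00082145, -0.00089291,
       -0.00069504]), 'tau': array([-4.65874855e-04, -4.40045822e+01, -1.76592529e+01,  6.32967451e-02,
        5.82181360e-02, -1.51620702e-04]), 'eef_pos': array([0.26961576, 0.56307848, 0.23559046]), 'tool_rot': array([-0.68882912,  0.69023509, -0.15696999,  0.15636618]), 'ft_force': array([ 0.07429791,  0.23275912, -0.13241707]), 'ft_torque': array([ 0.04506972, -0.01842959, -0.04092062]), 'gripper_width': 0.08660793360276421}
scene {'fx': 391.41, 'fy': 391.41, 'cx': 255.128, 'cy': 191.95, 'pose': [[0.365, 0.748, -0.554, 1.205], [0.931, -0.295, 0.215, -0.252], [-0.003, -0.594, -0.804, 1.044], [0.0, 0.0, 0.0, 1.0]]}
scene lid_grip [([175.0, 227.0, 199.0, 267.0], 0.96), ([232.0, 182.0, 300.0, 231.0], 0.72), ([168.0, 272.0, 203.0, 309.0], 0.54)]
scene case_base [([125.0, 265.0, 147.0, 296.0], 0.88), ([167.0, 170.0, 198.0, 202.0], 0.64), ([175.0,
[... 208 characters left out ...]
rey [([320.0, 160.0, 329.0, 173.0], 0.7)]
top {'fx': 490.642, 'fy': 490.642, 'cx': 252.655, 'cy': 189.192, 'pose': [[0.004, -0.977, 0.214, 0.233], [-1.0, -0.004, -0.004, 0.013], [0.005, -0.214, -0.977, 1.702], [0.0, 0.0, 0.0, 1.0]]}
top lid_grip [([313.0, 164.0, 339.0, 200.0], 0.65)]
top case_base [([362.0, 167.0, 380.0, 190.0], 0.92), ([296.0, 236.0, 324.0, 268.0], 0.69), ([306.0, 167.0, 332.0, 203.0], 0.42)]
top mat_top [([159.0, 159.0, 203.0, 209.0], 0.84), ([226.0, 157.0, 280.0, 214.0], 0.44)]
top plate_mid [([225.0, 154.0, 280.0, 217.0], 0.59)]
top spool_red [([307.0, 170.0, 331.0, 204.0], 0.66), ([311.0, 206.0, 325.0, 223.0], 0.64)]
top spool_grey [([308.0, 190.0, 332.0, 204.0], 0.74)]
```

```bash
python3 - <<'E'
import cv2,numpy as np
a=cv2.imread("pics/scene0.png")[130:330,90:400]; b=cv2.imread("pics/top0.png")[110:300,120:420]
cv2.imwrite("pics/scene0c.png",cv2.resize(a,None,fx=2.58,fy=2.58,interpolation=cv2.INTER_CUBIC))
cv2.imwrite("pics/top0c.png",cv2.resize(b,None,fx=2.6,fy=2.6,interpolation=cv2.INTER_CUBIC))
E
```

```text
(no output)
```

View pics/scene0c.png

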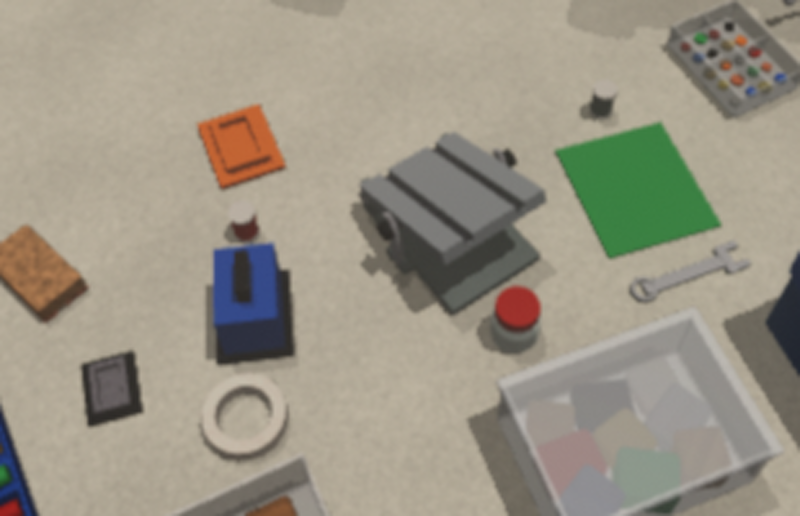

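View pics/top0c.png

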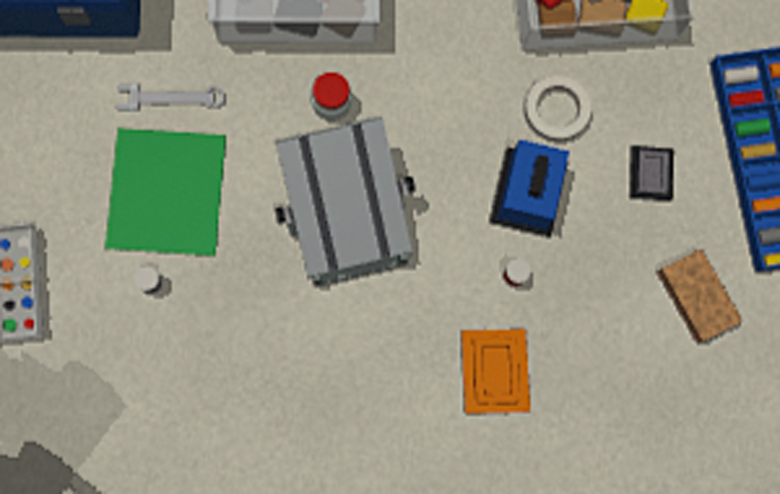

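The scene crop shows the blue lid on its black case at crop (247,300), with the plate rising towards the jar and high edge (445,250)-(545,190). The mat is at (637,190). The orange and small black cases are look-alikes. In the top crop the lid rib is at (538,178), the mat centre at (165,190) and the plate near (343,200).

```bash
cat > h.py <<'E'
from workcell import manip, vision, finder
import cv2,numpy as np
from scipy.spatial.transform import Rotation as R
from scipy.optimize import least_squares
def Rq(q): return R.from_quat([q[1],q[2],q[3],q[0]]).as_matrix()
def tool(o=None):
    o=o or manip.get_obs(); T=np.eye(4); T[:3,:3]=Rq(o["tool_rot"]); T[:3,3]=o["eef_pos"]; return T
def cam(n,Tt=None):
    p=vision.camera_params(n); K=np.array([[p["fx"],0,p["cx"]],[0,p["fy"],p["cy"]],[0,0,1]])
    return K,(p["pose"] if n!="wrist" else Tt@p["tool_from_camera"])
def ray(uv,K,P,z):
    d=P[:3,:3]@np.linalg.solve(K,[uv[0],uv[1],1]); return P[:3,3]+d*(z-P[2,3])/d[2]
def proj(X,K,P):
    c=(np.atleast_2d(X)-P[:3,3])@P[:3,:3]; return c[:,:2]/c[:,2:]*[K[0,0],K[1,1]]+[K[0,2],K[1,2]]
# tool moves: give target TCP position & rotation -> shift in tool cm, rotvec deg
def delta(p,Rt,T=None):
    T=tool() if T is None else T
    return np.round(T[:3,:3].T@(np.array(p)-T[:3,3])*100,2), np.round(np.degrees(R.from_matrix(T[:3,:3].T@Rt).as_rotvec()),2)
def down(yaw): # tool y down, tool z horizontal at angle yaw
    z=np.array([np.cos(yaw),np.sin(yaw),0]);y=np.array([0,0,-1.]);return np.c_[np.cross(y,z),y,z]
def plateX(v):
    x,y,z,yaw,t=v; ux=np.array([np.cos(yaw)*np.cos(t),np.sin(yaw)*np.cos(t),np.sin(t)]);uy=np.array([-np.sin(yaw),np.cos(yaw),0])
    return np.array([x,y,z]),np.c_[ux,uy,np.cross(ux,uy)]
E
python3 - <<'E'
from h import *
T=tool(); print(np.round(T,3)); print(np.round(vision.camera_params("wrist")["tool_from_camera"],4),vision.camera_params("wrist")["fx"])
K,P=cam("top"); c=lambda u,v:(120+u/2.6,110+v/2.6)
print("rib",ray(c(538,177),K,P,.108), ray(c(543,157),K,P,.108),ray(c(533,199),K,P,.108))
print("mat",[np.round(ray(c(*q),K,P,.003),3) for q in [(118,128),(226,135),(215,256),(105,248)]])
print("spools",ray(c(149,278),K,P,.046),ray(c(518,270),K,P,.046),"jar",ray(c(330,92),K,P,.065))
Ks,Ps=cam("scene"); cs=lambda u,v:(90+u/2.58,130+v/2.58)
loc=np.array([[.09,-.07,0],[.09,.07,0],[-.09,.07,0],[-.09,-.07,0]])
pt=np.array([c(383,118),c(277,141),c(312,280),c(412,260)]); ps=np.array([cs(445,248),cs(545,190),cs(450,135),cs(362,180)])
def f(v):
    o,M=plateX(v); X=o+loc@M.T; return np.r_[(proj(X,K,P)-pt).ravel(),(proj(X,Ks,Ps)-ps).ravel()]
s=least_squares(f,[.6,.0,.09,0.2,.3]); print("plate",np.round(s.x,3),np.degrees(s.x[3:]),np.round(s.fun,1))
E
```

```text
[[ 0.902  0.     0.432  0.27 ]
 [-0.432  0.     0.902  0.564]
 [ 0.    -1.     0.     0.237]
 [ 0.     0.     0.     1.   ]]
[[-8.000e-04  9.659e-01  2.590e-01 -7.100e-02]
 [-0.000e+00 -2.590e-01  9.659e-01 -1.480e-01]
 [ 1.000e+00  8.000e-04  2.000e-04 -3.000e-04]
 [ 0.000e+00  0.000e+00  0.000e+00  1.000e+00]] 279.9481340497346
rib [ 0.6210065  -0.24146143  0.108     ] [ 0.64759794 -0.24868433  0.108     ] [ 0.59197115 -0.23421503  0.108     ]
mat [array([0.713, 0.32 , 0.003]), array([0.704, 0.171, 0.003]), array([0.535, 0.182, 0.003]), array([0.545, 0.331, 0.003])]
spools [0.49740656 0.26313148 0.046     ] [ 0.51013781 -0.2214073   0.046     ] jar [0.74732422 0.02713638 0.065     ]
plate [0.593 0.009 0.094 0.242 0.387] [13.870306   22.16149183] [-0.9  0.5 -1.   1.2 -2.4 -0.7 -0.8 -2.6 -2.2  1.4 -1.1 -0.5  0.8 -2.
 -1.9  1.3]
```

>>> move_arm([
  [2, 0, -1.3, 0, 0, 0],
  [3.6, 0, -2.5, 0, 0, 0],
  [3.6, 0, -2.5, 0, 0, 0],
  [3.6, 0, -2.5, 0, 0, 0],
  [3.6, 0, -2.5, 0, 0, 0],
  [3.6, 0, -2.5, 0, 0, 0],
  [3.6, 0, -2.5, 0, 0, 0],
  [3.6, 0, -2.5, 0, 0, 0],
  [3.6, 0, -2.5, 0, 0, 0],
  [3.6, 0, -2.5, 0, 0, 0],
], gripper=1)

```text
clock: 1.7
eef_pos: [0.4782, 0.1988, 0.2368]
tool_rot: [0.69, -0.689, 0.156, -0.157]
ft_force: [0.5, -0.2, -0.6]
gripper_width: 0.0868
```

>>> move_arm([
  [3.6, 0, -2.5, 0, 0, 0],
  [3.6, 0, -2.5, 0, 0, 0],
  [3.6, 0, -2.5, 0, 0, 0],
  [3.6, 0, -2.5, 0, 0, 0],
  [3.6, 0, -2.3, 0, 0, 0],
  [0.6, 0, 0, 0, -8, 0],
  [0, 0, 0, 0, -8, 0],
  [0, 0, 0, 0, -8, 0],
  [0, 0, 0, 0, -8, 0],
  [0, 0, 0, 0, -7.5, 0],
])

```text
clock: 2.7
eef_pos: [0.592, 0.0089, 0.2366]
tool_rot: [0.702, -0.702, -0.087, 0.087]
ft_force: [0.1, 0.4, -0.4]
gripper_width: 0.0868
```

```bash
python3 - <<'E'
from h import *
T=tool(); im=vision.get_image("wrist"); np.save("pl_T.npy",T); print(np.round(T,3))
cv2.imwrite("pics/pl_raw.png",im[:,:,::-1]); cv2.imwrite("pics/pl.png",cv2.resize(im[:,:,::-1],None,fx=1.55,fy=1.55,interpolation=cv2.INTER_CUBIC))
E
```

```text
[[ 0.969  0.    -0.245  0.592]
 [ 0.245  0.     0.969  0.009]
 [ 0.    -1.     0.     0.237]
 [ 0.     0.     0.     1.   ]]
```

View pics/pl.png

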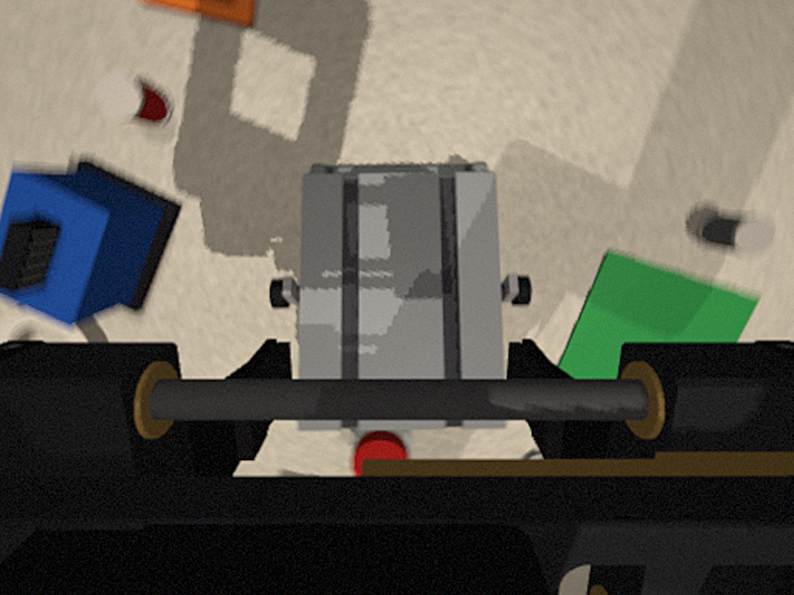

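The wrist picture shows the plate with low edge at y≈172 (x 302-497) and high edge at y≈430 (x 299-506). The lid is at left (50,250) and the mat at right. Next I'll fit the plate pose from sub-pixel edges.

```bash
cat > fitp.py <<'E'
from h import *
def fit(raw,T,v0,rows=(118,218),slots=True,hi=True):
    im=cv2.imread(raw).astype(float); rb=cv2.GaussianBlur((im[...,2]-im[...,0])/(im.sum(2)+30),(0,0),1.0); g=cv2.GaussianBlur(im.mean(2),(0,0),.8)/200
    K,P=cam("wrist",T)
    def edge(prof,lo,sgn):
        d=np.diff(prof)*sgn; i=int(np.argmax(d))
        if i in(0,len(d)-1): return None
        a,b,c=d[i-1:i+2]; return lo+i+.5+.5*(a-c)/(a-2*b+c-1e-12)
    obs=[] # (axis, const, image pt)
    o,M=plateX(v0); W=lambda l:proj(o+M@np.array(l),K,P)[0]
    S=[(-.07,rb,1),(.07,rb,-1)]
    for yy,ch,s in S+([(-.041,g,-1),(-.029,g,1),(.029,g,-1),(.041,g,1)] if slots else []):
        s2=None
        a,b=W([-.09,yy,0]),W([.09,yy,0]); left=W([0,.01,0])[0]>W([0,0,0])[0]
        sg=(-s if abs(yy)==.07 else s)*(1 if left else -1)
        for r in range(*rows,2):
            c=a[0]+(b[0]-a[0])*(r-a[1])/(b[1]-a[1]); w=6 if abs(yy)==.07 else 3; lo=int(round(c))-w
            e=edge(ch[r,lo:lo+2*w+1],lo,sg)
            if e: obs.append((1,yy,e,r))
    a,b=W([-.09,-.06,0]),W([-.09,.06,0])
    for ax,ch,s in [(-.09,g,1)]+([(.09,rb,1)] if hi else []):
        for y in [-.065,-.06,-.055,-.05,-.046,-.02,-.015,-.01,0,.01,.015,.02,.046,.05,.055,.06,.065]:
            c=W([ax,y,0]); lo=int(round(c[1]))-6; col=int(round(c[0]))
            e=edge(ch[lo:lo+13,col],lo,s)
            if e: obs.append((0,ax,col,e))
    ob=np.array(obs)
    def f(v):
        o,M=plateX(v); C=P[:3,3]
        D=(P[:3,:3]@np.linalg.solve(K,np.c_[ob[:,2:],np.ones(len(ob))].T)).T
        t=((o-C)@M[:,2])/(D@M[:,2]); L=(C+D*t[:,None]-o)@M
        return (L[np.arange(len(ob)),ob[:,0].astype(int)]-ob[:,1])*1000
    s=least_squares(f,v0,loss="soft_l1",f_scale=.5); J=s.jac; cov=np.linalg.inv(J.T@J)*.6**2
    for k in sorted(set(map(tuple,ob[:,:2]))):
        m=(ob[:,0]==k[0])&(ob[:,1]==k[1]); r=f(s.x)[m]; print(k,m.sum(),"med %.2f std %.2f"%(np.median(r),r.std()))
    print(np.round(s.x,4),"yaw,tilt",np.degrees(s.x[3:]).round(2),"sd",np.sqrt(np.diag(cov)).round(4)); return s.x
E
python3 - <<'E'
from fitp import *
T=np.load("pl_T.npy"); v=[.593,.009,.094,.242,.387]
K,P=cam("wrist",T);o,M=plateX(v)
print(proj(o+np.array([[-.09,-.07,0],[-.09,.07,0],[.09,.07,0],[.09,-.07,0]])@M.T,K,P)*1.55)
for _ in range(3): v=fit("pics/pl_raw.png",T,v)
np.save("plate.npy",v)
print(proj(plateX(v)[0]+np.array([[-.09,-.07,0],[-.09,.07,0],[.09,.07,0],[.09,-.07,0]])@plateX(v)[1].T,K,P)*1.55)
# lid from this picture is at left; next: target above lid
print(delta([.600,-.236,.237],down(np.radians(75.4))), np.round(T[:3,:3],2).tolist())
E
```

```text
[[301.18619082 165.61072335]
 [496.79693936 166.97608113]
 [502.75440255 425.56272122]
 [291.91176488 424.30065775]]
(np.float64(0.0), np.float64(-0.09)) 16 med -0.16 std 0.53
(np.float64(0.0), np.float64(0.09)) 15 med 0.03 std 0.36
(np.float64(1.0), np.float64(-0.07)) 50 med -0.05 std 0.86
(np.float64(1.0), np.float64(-0.041)) 48 med 0.24 std 0.12
(np.float64(1.0), np.float64(-0.029)) 50 med -0.05 std 0.19
(np.float64(1.0), np.float64(0.029)) 50 med 0.20 std 0.16
(np.float64(1.0), np.float64(0.041)) 50 med -0.23 std 0.08
(np.float64(1.0), np.float64(0.07)) 50 med -0.05 std 0.80
[0.5963 0.0108 0.0926 0.2595 0.4028] yaw,tilt [14.87 23.08] sd [0.0003 0.0001 0.0003 0.0012 0.0069]
(np.float64(0.0), np.float64(-0.09)) 17 med -0.22 std 0.56
(np.float64(0.0), np.float64(0.09)) 16 med 0.05 std 0.57
(np.float64(1.0), np.float64(-0.07)) 50 med -0.05 std 0.87
(np.float64(1.0), np.float64(-0.041)) 50 med 0.24 std 0.12
(np.float64(1.0), np.float64(-0.029)) 50 med -0.06 std 0.18
(np.float64(1.0), np.float64(0.029)) 50 med 0.20 std 0.16
(np.float64(1.0), np.float64(0.041)) 50 med -0.22 std 0.08
(np
[... 274 characters left out ...]
.float64(1.0), np.float64(-0.07)) 50 med -0.05 std 0.87
(np.float64(1.0), np.float64(-0.041)) 50 med 0.24 std 0.12
(np.float64(1.0), np.float64(-0.029)) 50 med -0.06 std 0.18
(np.float64(1.0), np.float64(0.029)) 50 med 0.20 std 0.16
(np.float64(1.0), np.float64(0.041)) 50 med -0.22 std 0.08
(np.float64(1.0), np.float64(0.07)) 50 med -0.04 std 0.80
[0.5963 0.0109 0.0925 0.2599 0.4025] yaw,tilt [14.89 23.06] sd [0.0003 0.0001 0.0003 0.0012 0.0069]
[[301.76159562 173.59976001]
 [495.03669524 171.33287921]
 [506.24120806 427.89137909]
 [296.11428027 429.98572299]]
(array([ -5.33,  -0.04, -23.92]), array([1.000e-02, 2.901e+01, 1.000e-02])) [[0.97, 0.0, -0.25], [0.25, 0.0, 0.97], [0.0, -1.0, 0.0]]
```

>>> move_arm([
  [-0.5, 0, -3.5, 0, 0, 0],
  [-0.5, 0, -3.6, 0, 0, 0],
  [-0.5, 0, -3.6, 0, 0, 0],
  [-0.5, 0, -3.6, 0, 0, 0],
  [-0.5, 0, -3.6, 0, 0, 0],
  [-0.5, 0, -3.6, 0, 0, 0],
  [-0.4, 0, -3.4, 0, 7, 0],
  [0, 0, 0, 0, 8, 0],
  [0, 0, 0, 0, 8, 0],
  [0, 0, 0, 0, 6, 0],
])

```text
clock: 3.75
eef_pos: [0.6187, -0.2414, 0.2363]
tool_rot: [0.701, -0.7, 0.096, -0.096]
ft_force: [-0.4, -0.5, -1.5]
gripper_width: 0.0869
```

```bash
python3 - <<'E'
from h import *
T=tool(); im=vision.get_image("wrist"); np.save("lid_T.npy",T); print(np.round(T,3))
cv2.imwrite("pics/lid_raw.png",im[:,:,::-1]); cv2.imwrite("pics/lid.png",cv2.resize(im[:,:,::-1],None,fx=1.55,fy=1.55,interpolation=cv2.INTER_CUBIC))
E
```

```text
[[ 0.963 -0.     0.269  0.619]
 [-0.269  0.     0.963 -0.241]
 [-0.    -1.     0.     0.236]
 [ 0.     0.     0.     1.   ]]
```

View pics/lid.png

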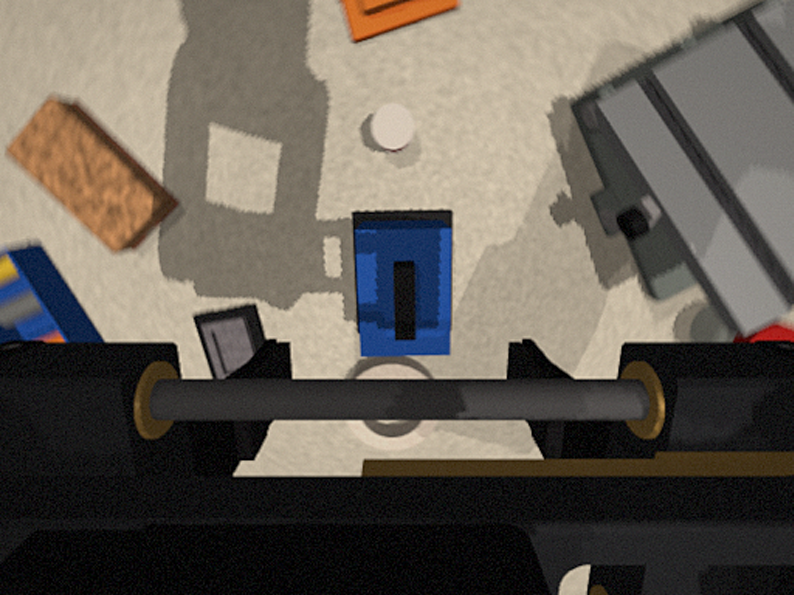

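Rib is at x 394-414, y 261-340 in the view, squarely aligned with the jaws. The red spool is at (392,127), in front of the lid.

```bash
python3 - <<'E'
from h import *
T=np.load("lid_T.npy"); K,P=cam("wrist",T); q=lambda u,v,z:np.round((T[:3,:3].T@(ray((u/1.55,v/1.55),K,P,z)-T[:3,3]))*1000,1)
print("tool-frame mm: rib far top",q(394,340,.108),q(414,340,.108),"rib near bottom",q(394,263,.082),q(414,261,.082))
print("lid top far",q(361,355,.082),q(450,355,.082))
print("case near",q(352,211,.010),q(452,211,.010)); print("lid top left/right near",q(358,230,.082),q(451,230,.082))
print("spool",q(392,126,.046))
E
```

```text
tool-frame mm: rib far top [ 31.8 128.3  -3.3] [ 31.8 128.3  10.3] rib near bottom [-16.3 154.3  -3.4] [-17.7 154.3  10.7]
lid top far [ 53.4 154.3 -28.2] [ 53.3 154.3  38.3]
case near [-47.8 226.3 -39.7] [-47.9 226.3  45. ]
lid top left/right near [-39.4 154.3 -28.3] [-39.4 154.3  36.1]
spool [-111.   190.4   -5.1]
```

>>> move_arm([
  [0.7, 1, 0.4, 0, 0, 0],
  [0, 2.5, 0, 0, 0, 0],
  [0, 2.5, 0, 0, 0, 0],
  [0, 2.5, 0, 0, 0, 0],
  [0, 2, 0, 0, 0, 0],
  [0, 1.5, 0, 0, 0, 0],
  [0, 1, 0, 0, 0, 0],
  [0, 0.6, 0, 0, 0, 0],
  [0, 0, 0, 0, 0, 0],
], gripper=0.5)

```text
clock: 4.7
eef_pos: [0.6266, -0.2386, 0.1]
tool_rot: [0.701, -0.701, 0.093, -0.093]
ft_force: [-0.2, 0.1, -0.4]
gripper_width: 0.0439
```

>>> move_arm([
  [0, 0, 0, 0, 0, 0],
  [0, 0, 0, 0, 0, 0],
  [0, 0, 0, 0, 0, 0],
  [0, 0, 0, 0, 0, 0],
  [0, 0, 0, 0, 0, 0],
  [0, 0, 0, 0, 0, 0],
], gripper=0, grip_force=20)

```text
clock: 5.3
eef_pos: [0.6267, -0.2389, 0.1008]
tool_rot: [-0.701, 0.701, -0.093, 0.093]
ft_force: [-0.3, -0.3, 1.8]
gripper_width: 0.0137
```

>>> move_arm([
  [0, -0.3, 0, 0, 0, 0],
  [0, -0.8, 0, 0, 0, 0],
  [0, -1.4, 0, 0, 0, 0],
  [0, -2, 0, 0, 0, 0],
  [0, -2.5, 0, 0, 0, 0],
  [0, -2.8, 0, 0, 0, 0],
  [0, -2.8, 0, 0, 0, 0],
  [0, -2.8, 0, 0, 0, 0],
  [0, -2.3, 0, 0, 0, 0],
  [0, -1.3, 0, 0, 0, 0],
])

```text
clock: 6.3
eef_pos: [0.6274, -0.2391, 0.2945]
tool_rot: [-0.7, 0.702, -0.091, 0.095]
ft_force: [-0.0, -0.5, -1.0]
gripper_width: 0.0141
```

```bash
python3 - <<'E'
from h import *
o=manip.get_obs();T=tool(o); im=vision.get_image("wrist"); np.save("lift_T.npy",T); print(np.round(T,4),o["gripper_width"],o["ft_force"])
cv2.imwrite("pics/lift_raw.png",im[:,:,::-1]); cv2.imwrite("pics/lift.png",cv2.resize(im[:,:,::-1],None,fx=1.55,fy=1.55,interpolation=cv2.INTER_CUBIC))
print(delta([.624,.251,.29],T[:3,:3],T))
E
```

```text
[[ 0.9655  0.0046  0.2604  0.6274]
 [-0.2604 -0.0027  0.9655 -0.2391]
 [ 0.0051 -1.     -0.0014  0.2945]
 [ 0.      0.      0.      1.    ]] 0.01411053311398325 [-0.03890645 -0.50609423 -1.04214231]
(array([-13.1 ,   0.32,  47.24]), array([0., 0., 0.]))
```

View pics/lift.png

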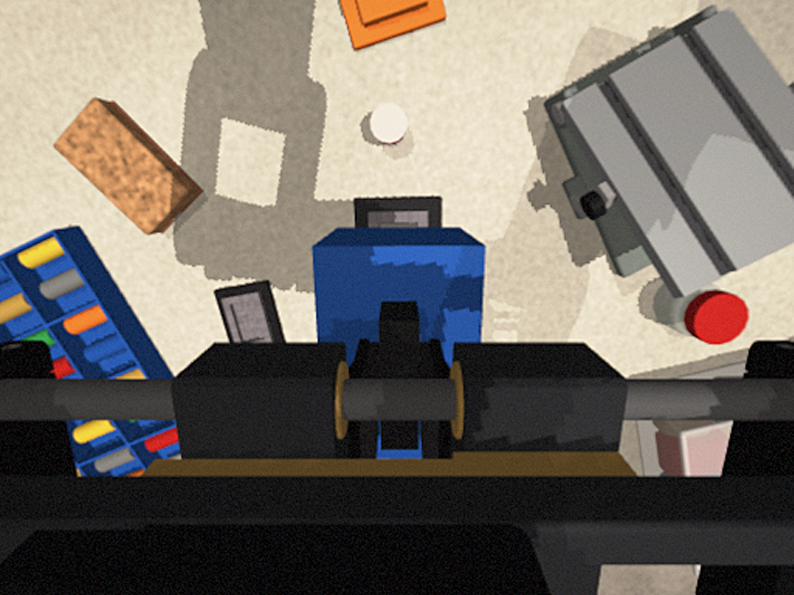

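Lid held clear at (398,290), with the open case visible behind it at (398,212). Carrying it to the mat.

>>> move_arm([
  [-0.3, 0, 1, 0, 0, 0],
  [-0.7, 0, 2.5, 0, 0, 0],
  [-1.1, 0, 4, 0, 0, 0],
  [-1.2, 0, 4.3, 0, 0, 0],
  [-1.2, 0, 4.3, 0, 0, 0],
  [-1.2, 0, 4.3, 0, 0, 0],
  [-1.2, 0, 4.3, 0, 0, 0],
  [-1.2, 0, 4.3, 0, 0, 0],
  [-1.2, 0, 4.3, 0, 0, 0],
  [-1.2, 0, 4.3, 0, 0, 0],
])

```text
clock: 7.35
eef_pos: [0.6213, 0.154, 0.2884]
tool_rot: [-0.701, 0.701, -0.094, 0.091]
ft_force: [0.7, -0.1, -0.0]
gripper_width: 0.0143
```

>>> move_arm([
  [-1.2, 0, 4.3, 0, 0, 0],
  [-0.9, 0, 3.2, 0, 0, 0],
  [-0.5, 0, 1.6, 0, 0, 0],
  [0, 0.5, 0.5, 0, 0, 0],
  [0, 2, 0, 0, 0, 0],
  [0, 2.5, 0, 0, 0, 0],
  [0, 2.5, 0, 0, 0, 0],
  [0, 2.5, 0, 0, 0, 0],
  [0, 2.5, 0, 0, 0, 0],
  [0, 1.5, 0, 0, 0, 0],
])

```text
clock: 8.35
eef_pos: [0.6217, 0.2487, 0.1474]
tool_rot: [-0.7, 0.702, -0.095, 0.092]
ft_force: [-0.4, -0.1, -1.2]
gripper_width: 0.0138
```

```bash
python3 - <<'E'
from h import *
o=manip.get_obs();T=tool(o); print(np.round(T,4),o["gripper_width"],o["ft_force"])
im=vision.get_image("top")[110:300,120:420]
cv2.imwrite("pics/top1.png",cv2.resize(im[:,:,::-1],None,fx=2.6,fy=2.6,interpolation=cv2.INTER_CUBIC))
E
```

```text
[[ 0.9649 -0.005   0.2624  0.6217]
 [-0.2625 -0.0019  0.9649  0.2487]
 [-0.0044 -1.     -0.0032  0.1474]
 [ 0.      0.      0.      1.    ]] 0.013761891995861248 [-0.42685509 -0.07196006 -1.22571677]
```

>>> move_arm([
  [0, 1.5, 0, 0, 0, 0],
  [0, 1.5, 0, 0, 0, 0],
  [0, 1, 0, 0, 0, 0],
  [0, 0.5, 0, 0, 0, 0],
  [0, 0.3, 0, 0, 0, 0],
  [0, 0.1, 0, 0, 0, 0],
  [0, 0, 0, 0, 0, 0],
  [0, 0, 0, 0, 0, 0],
])

```text
clock: 9.2
eef_pos: [0.6235, 0.2512, 0.1022]
tool_rot: [0.701, -0.701, 0.092, -0.093]
ft_force: [0.4, -0.5, -0.8]
gripper_width: 0.0139
```

>>> move_arm([
  [0, 0.1, 0, 0, 0, 0],
  [0, 0.1, 0, 0, 0, 0],
  [0, 0, 0, 0, 0, 0],
])

```text
clock: 9.5
eef_pos: [0.623, 0.251, 0.0995]
tool_rot: [-0.701, 0.701, -0.093, 0.093]
ft_force: [0.5, 0.9, -1.0]
gripper_width: 0.014
```

>>> move_arm([
  [0, 0.1, 0, 0, 0, 0],
  [0, 0.1, 0, 0, 0, 0],
  [0, 0, 0, 0, 0, 0],
])

```text
clock: 9.8
eef_pos: [0.623, 0.251, 0.0973]
tool_rot: [-0.701, 0.701, -0.093, 0.093]
ft_force: [0.2, 1.4, -1.0]
gripper_width: 0.0142
```

>>> move_arm([
  [0, 0.1, 0, 0, 0, 0],
  [0, 0.1, 0, 0, 0, 0],
  [0, 0, 0, 0, 0, 0],
])

```text
clock: 10.1
eef_pos: [0.6229, 0.251, 0.0953]
tool_rot: [-0.701, 0.701, -0.093, 0.093]
ft_force: [0.2, 0.6, -0.9]
gripper_width: 0.0135
```

>>> move_arm([
  [0, 0.1, 0, 0, 0, 0],
  [0, 0, 0, 0, 0, 0],
])

```text
clock: 10.3
eef_pos: [0.623, 0.2511, 0.0944]
tool_rot: [-0.701, 0.701, -0.093, 0.093]
ft_force: [0.6, -1.1, -0.9]
gripper_width: 0.014
```

>>> move_arm([
  [0, 0.1, 0, 0, 0, 0],
  [0, 0, 0, 0, 0, 0],
])

```text
clock: 10.5
eef_pos: [0.6232, 0.2511, 0.0939]
tool_rot: [0.701, -0.701, 0.093, -0.093]
ft_force: [-1.2, 0.1, 1.8]
gripper_width: 0.0137
```

Contact at TCP z≈0.094, as predicted. Releasing.

>>> move_arm([
  [0, 0, 0, 0, 0, 0],
  [0, 0, 0, 0, 0, 0],
  [0, 0, 0, 0, 0, 0],
  [0, 0, 0, 0, 0, 0],
  [0, -1, 0, 0, 0, 0],
  [0, -2.5, 0, 0, 0, 0],
  [0, -4, 0, 0, 0, 0],
  [0, -4, 0, 0, 0, 0],
  [0, -4, 0, 0, 0, 0],
  [0, -1.5, 0, 0, 0, 0],
], gripper=0.6)

```text
clock: 11.5
eef_pos: [0.6253, 0.2517, 0.2699]
tool_rot: [0.702, -0.7, 0.09, -0.096]
ft_force: [-0.1, 0.8, 0.2]
gripper_width: 0.0526
```

```bash
python3 - <<'E'
from h import *
o=manip.get_obs();T=tool(o); print(np.round(T,4),o["gripper_width"],o["ft_force"])
T0=np.load("lift_T.npy")
# case in lift picture: rim corners (px in x1.55 view), z=.010 top of base
K,P=cam("wrist",T0)
for u,v,z in [(355,198,.010),(441,198,.010),(366,211,.022),(430,211,.022)]: print(np.round(ray((u/1.55,v/1.55),K,P,z),4))
print(delta([.605,-.236,.25],T[:3,:3],T))
E
```

```text
[[ 0.9655  0.0095  0.2603  0.6253]
 [-0.2603  0.0021  0.9655  0.2517]
 [ 0.0086 -1.      0.0045  0.2699]
 [ 0.      0.      0.      1.    ]] 0.05264946763791821 [-0.10674051  0.76866181  0.23975518]
[ 0.563  -0.2663  0.01  ]
[ 0.5847 -0.1856  0.01  ]
[ 0.5772 -0.2583  0.022 ]
[ 0.593  -0.1995  0.022 ]
(array([ 10.72,   1.86, -47.63]), array([0., 0., 0.]))
```

>>> move_arm([
  [0.5, 0, -2, 0, 0, 0],
  [1, 0, -4.4, 0, 0, 0],
  [1, 0, -4.6, 0, 0, 0],
  [1, 0, -4.6, 0, 0, 0],
  [1, 0, -4.6, 0, 0, 0],
  [1, 0, -4.6, 0, 0, 0],
  [1, 0, -4.6, 0, 0, 0],
  [1, 0, -4.6, 0, 0, 0],
  [1, 0, -4.6, 0, 0, 0],
  [1, 0, -4.5, 0, 0, 0],
])

```text
clock: 12.5
eef_pos: [0.6022, -0.1918, 0.2646]
tool_rot: [-0.701, 0.701, -0.093, 0.093]
ft_force: [1.1, -0.1, -0.5]
gripper_width: 0.052
```

>>> move_arm([
  [1, 1, -3, 0, 0, 0],
  [0.2, 1, -1.5, 0, 0, 0],
  [0, 1, 0, 0, 0, 0],
  [0, 0, 0, 0, 0, 0],
])

```text
clock: 12.9
eef_pos: [0.601, -0.2343, 0.2315]
tool_rot: [0.702, -0.7, 0.094, -0.091]
ft_force: [1.0, 0.1, -0.8]
gripper_width: 0.0526
```

```bash
python3 - <<'E'
from h import *
T=tool(); im=vision.get_image("wrist"); np.save("g_T.npy",T); print(np.round(T,4))
cv2.imwrite("pics/g_raw.png",im[:,:,::-1]); cv2.imwrite("pics/g.png",cv2.resize(im[60:300,100:420,::-1],None,fx=2.4,fy=2.4,interpolation=cv2.INTER_CUBIC))
E
```

```text
[[ 0.9655 -0.0042  0.2604  0.601 ]
 [-0.2603  0.0037  0.9655 -0.2343]
 [-0.005  -1.      0.0025  0.2315]
 [ 0.      0.      0.      1.    ]]
```

View pics/g.png

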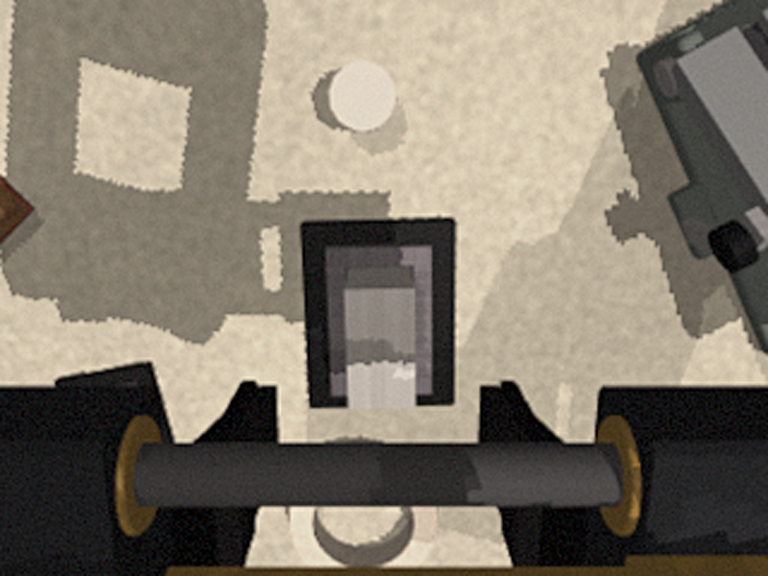

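The gauge's top face is at x 345-415, y 288-408 in the crop, with the near side face above it from 265 to 288, inside the black case's foam.

```bash
python3 - <<'E'
from h import *
T=np.load("g_T.npy"); K,P=cam("wrist",T); q=lambda u,v,z:np.round((T[:3,:3].T@(ray((100+u/2.4,60+v/2.4),K,P,z)-T[:3,3]))*1000,1)
for p in [(344,288,.072),(414,288,.072),(347,408,.072),(415,408,.072),(302,224,.01),(454,219,.01),(310,407,.01),(453,404,.01)]: print(q(*p), np.round(ray((100+p[0]/2.4,60+p[1]/2.4),K,P,p[2]),4))
E
```

```text
[ -3.6 159.4 -15.7] [ 0.5927 -0.2479  0.072 ]
[ -3.6 159.5  17.1] [ 0.6013 -0.2163  0.072 ]
[ 56.6 159.1 -14.9] [ 0.651  -0.2628  0.072 ]
[ 56.6 159.2  18.4] [ 0.6597 -0.2306  0.072 ]
[-25.9 221.5 -41.4] [ 0.5643 -0.2667  0.01  ]
[-28.6 221.7  41.9] [ 0.5833 -0.1856  0.01  ]
[ 81.6 220.9 -39.7] [ 0.6685 -0.293   0.01  ]
[ 79.8 221.2  44.5] [ 0.6887 -0.2112  0.01  ]
```

>>> move_arm([
  [1.3, 1, 0.1, 0, -0.9, 0],
  [1.3, 2.5, 0, 0, 0, 0],
  [0, 3, 0, 0, 0, 0],
  [0, 3, 0, 0, 0, 0],
  [0, 3, 0, 0, 0, 0],
  [0, 2, 0, 0, 0, 0],
  [0, 1.5, 0, 0, 0, 0],
  [0, 1, 0, 0, 0, 0],
  [0, 0.8, 0, 0, 0, 0],
  [0, 0.6, 0, 0, 0, 0],
], gripper=0.7)

```text
clock: 13.95
eef_pos: [0.6285, -0.242, 0.0496]
tool_rot: [-0.702, 0.702, -0.087, 0.088]
ft_force: [-0.2, 0.5, -0.5]
gripper_width: 0.0609
```

>>> move_arm([
  [0, 0, 0, 0, 0, 0],
  [0, 0, 0, 0, 0, 0],
])

```text
clock: 14.15
eef_pos: [0.6283, -0.2423, 0.0502]
tool_rot: [-0.702, 0.702, -0.087, 0.088]
ft_force: [1.0, -0.2, 0.4]
gripper_width: 0.0606
```

>>> move_arm([
  [-0.2, 0.2, 0.2, 0, 0, 0],
  [0, 0.3, 0, 0, 0, 0],
  [0, 0, 0, 0, 0, 0],
])

```text
clock: 14.45
eef_pos: [0.6261, -0.2394, 0.0444]
tool_rot: [0.702, -0.702, 0.088, -0.087]
ft_force: [-0.7, -0.5, 0.6]
gripper_width: 0.0609
```

>>> move_arm([
  [0, 0, 0, 0, 0, 0],
  [0, 0, 0, 0, 0, 0],
  [0, 0, 0, 0, 0, 0],
  [0, 0, 0, 0, 0, 0],
  [0, 0, 0, 0, 0, 0],
], gripper=0, grip_force=20)

```text
clock: 14.95
eef_pos: [0.6264, -0.2396, 0.0446]
tool_rot: [-0.702, 0.702, -0.087, 0.087]
ft_force: [-0.3, -0.7, -0.0]
gripper_width: 0.0328
```

>>> move_arm([
  [0, -0.2, 0, 0, 0, 0],
  [0, -0.5, 0, 0, 0, 0],
  [0, -1, 0, 0, 0, 0],
  [0, -2, 0, 0, 0, 0],
  [0, -3, 0, 0, 0, 0],
  [0, -3.5, 0, 0, 0, 0],
  [0, -3.5, 0, 0, 0, 0],
  [0, -3.5, 0, 0, 0, 0],
  [0, -3, 0, 0, 0, 0],
  [0, -2, 0, 0, 0, 0],
], grip_force=25)

```text
clock: 15.95
eef_pos: [0.627, -0.2398, 0.2705]
tool_rot: [-0.701, 0.702, -0.086, 0.089]
ft_force: [0.3, -0.4, -2.8]
gripper_width: 0.0327
```

```bash
cat > tgt.py <<'E'
from h import *
v=np.load("plate.npy"); mid,M=plateX(v); Rt=np.c_[M[:,0],-M[:,2],M[:,1]]; base=.0326
def target(off): return mid+M[:,2]*(base+off)
E
python3 - <<'E'
from tgt import *
o=manip.get_obs();T=tool(o); print(np.round(T,4),o["gripper_width"],o["ft_force"])
print(target(.1),delta([.546,-.0025,T[2,3]],T[:3,:3],T)); 
D=down(v[3]+np.pi/2); print("yaw turn",delta(target(.1),D,T)[1]); T2=T.copy();T2[:3,:3]=D;print("tilt",delta(target(.1),Rt,T2)[1])
E
```

```text
[[ 0.9695  0.0041  0.2452  0.627 ]
 [-0.2452 -0.0024  0.9695 -0.2398]
 [ 0.0045 -1.     -0.0013  0.2705]
 [ 0.      0.      0.      1.    ]] 0.03274247905472505 [ 0.27585145 -0.37979698 -2.78892022]
[ 0.54609086 -0.00249362  0.21454072] (array([-13.67,  -0.09,  21.02]), array([0., 0., 0.]))
yaw turn [  0.14 -29.09   0.24]
tilt [  0.    -0.   -23.06]
```

>>> move_arm([
  [-0.7, 0, 1, 0, 0, 0],
  [-1.6, 0, 2.5, 0, 0, 0],
  [-2, 0, 3, 0, 0, 0],
  [-2, 0, 3, 0, 0, 0],
  [-2, 0, 3, 0, 0, 0],
  [-2, 0, 3, 0, 0, 0],
  [-1.6, 0, 2.5, 0, 0, 0],
  [-1.2, 0, 2, 0, 0, 0],
  [-0.6, 0, 1, 0, 0, 0],
  [0, 0, 0, 0, 0, 0],
])

```text
clock: 16.95
eef_pos: [0.5435, -0.0006, 0.2659]
tool_rot: [0.702, -0.702, 0.087, -0.086]
ft_force: [0.7, -0.8, -1.9]
gripper_width: 0.0326
```

>>> move_arm([
  [0, 0, 0, 0, -3.1, 0],
  [0, 0, 0, 0, -6, 0],
  [0, 0, 0, 0, -7, 0],
  [0, 0, 0, 0, -7, 0],
  [0, 0, 0, 0, -6, 0],
  [0, 0, 0, 0, 0, -4],
  [0, 0, 0, 0, 0, -6],
  [0, 0, 0, 0, 0, -6],
  [0, 0, 0, 0, 0, -5],
  [0, 0, 0, 0, 0, -2],
])

```text
clock: 17.95
eef_pos: [0.5434, -0.0036, 0.2657]
tool_rot: [0.705, -0.669, -0.229, -0.05]
ft_force: [0.1, 0.8, -2.0]
gripper_width: 0.0326
```

>>> move_arm([
  [0, 0, 0, 0, 0, 0],
  [0, 0, 0, 0, 0, 0],
])

```text
clock: 18.15
eef_pos: [0.5455, -0.0035, 0.2666]
tool_rot: [0.705, -0.669, -0.229, -0.05]
ft_force: [-0.4, 0.2, -2.4]
gripper_width: 0.0328
```

```bash
python3 - <<'E'
from tgt import *
o=manip.get_obs();T=tool(o); im=vision.get_image("wrist"); np.save("p2_T.npy",T); print(np.round(T,4),o["gripper_width"],o["ft_force"],o["ft_torque"])
print(delta(target(.1),Rt,T))
cv2.imwrite("pics/p2_raw.png",im[:,:,::-1]); cv2.imwrite("pics/p2.png",cv2.resize(im[:,:,::-1],None,fx=1.55,fy=1.55,interpolation=cv2.INTER_CUBIC))
K,P=cam("wrist",T);print(proj(mid+np.array([[-.09,-.07,0],[-.09,.07,0],[.09,.07,0],[.09,-.07,0]])@M.T,K,P)*1.55)
E
```

```text
[[ 8.900e-01  3.773e-01 -2.560e-01  5.455e-01]
 [ 2.359e-01  9.930e-02  9.667e-01 -3.500e-03]
 [ 3.902e-01 -9.207e-01 -7.000e-04  2.666e-01]
 [ 0.000e+00  0.000e+00  0.000e+00  1.000e+00]] 0.03276621009803064 [-0.43233895  0.24708573 -2.38842021] [-0.0238875   0.37471786 -0.00470201]
(array([-1.95,  4.82,  0.08]), array([ 0.06, -0.04, -0.1 ]))
[[301.18652731 127.00734542]
 [498.34883472 126.99155613]
 [485.30632781 362.44422001]
 [313.91580186 362.38282865]]
```

View pics/p2.png

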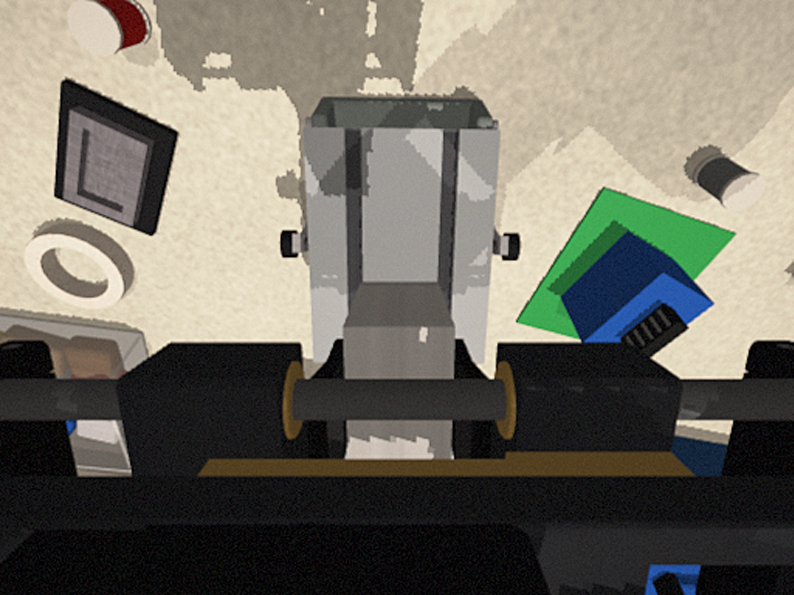

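The lid stands upright on the mat at (640,290). The gauge is in the jaws, with its near face from y 282 (base) to 325 (top), and the plate edges match the fit to about 1 px. I'll refit the tilt from this view and check the gauge's seat in the jaws.

```bash
python3 - <<'E'
from fitp import *
T=np.load("p2_T.npy"); v=np.load("plate.npy")
for _ in range(2): w=fit("pics/p2_raw.png",T,v,rows=(88,176),hi=False)
K,P=cam("wrist",T)
X=np.array([[-.03,-.0274,-.0165],[-.03,-.0274,.0165],[-.03,.0326,-.0165],[-.03,.0326,.0165]])
print((proj(T[:3,3]+X@T[:3,:3].T,K,P)*1.55).round(1))
E
```

```text
(np.float64(0.0), np.float64(-0.09)) 17 med 0.03 std 0.86
(np.float64(1.0), np.float64(-0.07)) 44 med -0.20 std 1.22
(np.float64(1.0), np.float64(-0.041)) 44 med 0.31 std 0.15
(np.float64(1.0), np.float64(-0.029)) 44 med 0.02 std 0.14
(np.float64(1.0), np.float64(0.029)) 44 med 0.17 std 0.11
(np.float64(1.0), np.float64(0.041)) 44 med -0.22 std 0.08
(np.float64(1.0), np.float64(0.07)) 44 med -0.04 std 1.24
[0.5966 0.0109 0.0929 0.2455 0.3963] yaw,tilt [14.06 22.71] sd [0.0003 0.0001 0.0005 0.0015 0.0107]
(np.float64(0.0), np.float64(-0.09)) 17 med 0.03 std 0.86
(np.float64(1.0), np.float64(-0.07)) 44 med -0.20 std 1.22
(np.float64(1.0), np.float64(-0.041)) 44 med 0.31 std 0.15
(np.float64(1.0), np.float64(-0.029)) 44 med 0.02 std 0.14
(np.float64(1.0), np.float64(0.029)) 44 med 0.17 std 0.11
(np.float64(1.0), np.float64(0.041)) 44 med -0.22 std 0.08
(np.float64(1.0), np.float64(0.07)) 44 med -0.04 std 1.24
[0.5966 0.0109 0.0929 0.2455 0.3963] yaw,tilt [14.06 22.71] sd [0.0003 0.0001 0.0005 0.0015 0.0107]
[[342.  327.6]
 [454.4 327.7]
 [359.7 282.3]
 [436.9 282.3]]
```

>>> move_arm([
  [-0.9, 1, 0, 0, 0.3, 0],
  [-1, 2, 0, 0, 0, 0],
  [0, 2.5, 0, 0, 0, 0],
  [0, 2.5, 0, 0, 0, 0],
  [0, 2, 0, 0, 0, 0],
  [0, 1.5, 0, 0, 0, 0],
  [0, 1, 0, 0, 0, 0],
  [0, 0.7, 0, 0, 0, 0],
  [0, 0.4, 0, 0, 0, 0],
  [0, 0, 0, 0, 0, 0],
])

```text
clock: 19.2
eef_pos: [0.5798, 0.0069, 0.1339]
tool_rot: [0.706, -0.669, -0.228, -0.052]
ft_force: [0.2, 0.3, -1.1]
gripper_width: 0.0329
```

```bash
python3 - <<'E'
from tgt import *
v=np.array([.5965,.0109,.0927,np.radians(14.5),np.radians(22.9)]); np.save("plate.npy",v)
E
python3 - <<'E'
from tgt import *
o=manip.get_obs();T=tool(o);print(np.round(T,4),o["ft_force"],o["ft_torque"]); print(delta(target(.0),Rt,T))
E
```

```text
[[ 0.8908  0.3777 -0.2527  0.5798]
 [ 0.2318  0.1005  0.9675  0.0069]
 [ 0.3908 -0.9205  0.002   0.1339]
 [ 0.      0.      0.      1.    ]] [ 0.22484481  0.28472037 -1.09319042] [-0.03157114  0.39040207 -0.0137196 ]
(array([-0.02,  1.2 , -0.03]), array([-0.16,  0.08,  0.11]))
```

>>> move_arm([
  [0, 0.3, 0, 0, 0, 0],
  [0, 0.3, 0, 0, 0, 0],
  [0, 0.2, 0, 0, 0, 0],
  [0, 0.1, 0, 0, 0, 0],
  [0, 0, 0, 0, 0, 0],
])

```text
clock: 19.7
eef_pos: [0.5829, 0.0078, 0.1256]
tool_rot: [0.706, -0.669, -0.228, -0.052]
ft_force: [0.2, -0.9, -1.5]
gripper_width: 0.0328
```

>>> move_arm([
  [0, 0.1, 0, 0, 0, 0],
  [0, 0, 0, 0, 0, 0],
])

```text
clock: 19.9
eef_pos: [0.5833, 0.0079, 0.1247]
tool_rot: [0.706, -0.669, -0.228, -0.052]
ft_force: [-0.1, 1.1, -1.2]
gripper_width: 0.033
```

>>> move_arm([
  [0, 0.1, 0, 0, 0, 0],
  [0, 0, 0, 0, 0, 0],
])

```text
clock: 20.1
eef_pos: [0.5837, 0.008, 0.1238]
tool_rot: [0.706, -0.669, -0.228, -0.052]
ft_force: [-0.4, -0.1, -2.5]
gripper_width: 0.0329
```

>>> move_arm([
  [0, 0.1, 0, 0, 0, 0],
  [0, 0, 0, 0, 0, 0],
])

```text
clock: 20.3
eef_pos: [0.5841, 0.0081, 0.1229]
tool_rot: [0.706, -0.669, -0.228, -0.052]
ft_force: [-0.7, -0.5, -0.7]
gripper_width: 0.0328
```

>>> move_arm([
  [0, 0.05, 0, 0, 0, 0],
  [0, 0, 0, 0, 0, 0],
])

```text
clock: 20.5
eef_pos: [0.5841, 0.0081, 0.1229]
tool_rot: [0.706, -0.669, -0.228, -0.052]
ft_force: [-2.2, -1.6, 3.0]
gripper_width: 0.0329
```

>>> move_arm([
  [0, 0.05, 0, 0, 0, 0],
  [0, 0, 0, 0, 0, 0],
])

```text
clock: 20.7
eef_pos: [0.5842, 0.0081, 0.1228]
tool_rot: [0.706, -0.669, -0.228, -0.052]
ft_force: [-5.1, -1.0, 8.1]
gripper_width: 0.0329
```

```bash
python3 - <<'E'
from tgt import *
F=[];Q=[];P=[];Rs=[]
for i in range(6):
    o=manip.get_obs();F.append(o["ft_force"]);Q.append(o["ft_torque"]);Rs.append(R.from_matrix(tool(o)[:3,:3])); im=vision.get_image("wrist")
F=np.mean(F,0);Q=np.mean(Q,0);T=tool()
A=R.concatenate(Rs).mean().as_matrix(); d=F-np.array([0,0,-1.4])
dQ=Q-np.array([-.03,.385,-.01])
print("F",F.round(2),"contact in plate axes",(M.T@d).round(2),"dtorque plate axes",(M.T@dQ).round(3))
print("tool vs plate",delta(target(0),Rt,tool()),"tilt tool",np.degrees(np.arcsin(A[2,0])).round(2),"yaw",np.degrees(np.arctan2(A[1,0],A[0,0])).round(2))
im=vision.get_image("wrist");cv2.imwrite("pics/c_raw.png",im[:,:,::-1]);np.save("c_T.npy",T)
cv2.imwrite("pics/c.png",cv2.resize(im[60:250,150:370,::-1],None,fx=3,fy=3,interpolation=cv2.INTER_CUBIC))
print(manip.get_obs()["clock"])
E
```

```text
F [-5.   -0.84  8.2 ] contact in plate axes [-0.92  0.44 10.81] dtorque plate axes [-0.096  0.418  0.013]
tool vs plate (array([-0.01,  0.01, -0.04]), array([-0.14,  0.09,  0.14])) tilt tool 23.04 yaw 14.6
21.05
```

View pics/c.png

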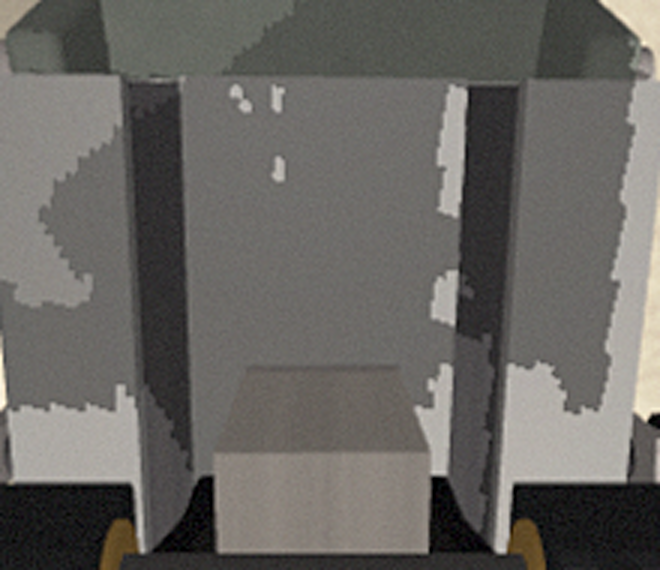

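The gauge sits on the face between the slots, base line at crop y≈368 and parallel to the low edge. The torque suggests the pressure is biased to the downslope end, so I'll try a small pitch correction and watch it.

>>> move_arm([
  [0, 0, 0, 0, 0, 0.2],
  [0, 0, 0, 0, 0, 0.2],
  [0, 0, 0, 0, 0, 0],
  [0, 0, 0, 0, 0, 0],
])

```text
clock: 21.45
eef_pos: [0.5844, 0.0082, 0.1228]
tool_rot: [0.706, -0.669, -0.226, -0.05]
ft_force: [-3.8, -0.6, 7.9]
gripper_width: 0.0325
```

```bash
cat > ft.py <<'E'
from tgt import *
F=[];Q=[];Rs=[]
for i in range(8):
    o=manip.get_obs();F.append(o["ft_force"]);Q.append(o["ft_torque"]);Rs.append(tool(o)[:3,:3]); vision.get_image("wrist")
d=np.mean(F,0)-np.array([0,0,-1.4]); dQ=np.mean(Q,0)-np.array([-.03,.385,-.01]); A=R.from_matrix(np.array(Rs)).mean().as_matrix()
print("F plate axes",(M.T@d).round(2),"torque",(M.T@dQ).round(3),"sd",np.std(F,0).round(2),np.std(Q,0).round(3))
print("tilt tool",np.degrees(np.arcsin(A[2,0])).round(2),"yaw",np.degrees(np.arctan2(A[1,0],A[0,0])).round(2),o["eef_pos"].round(4),o["clock"])
E
python3 ft.py
```

```text
F plate axes [-0.31  0.56  9.56] torque [-0.024  0.203  0.002] sd [0.38 0.36 0.56] [0.022 0.013 0.027]
tilt tool 22.65 yaw 14.59 [0.5844 0.0082 0.1228] 21.8
```

>>> move_arm([
  [0, 0, 0, 0, 0, 0.15],
  [0, 0, 0, 0, 0, 0.15],
  [0, 0, 0, 0, 0, 0],
  [0, 0, 0, 0, 0, 0],
])

```text
clock: 22.25
eef_pos: [0.5844, 0.0082, 0.1228]
tool_rot: [0.706, -0.67, -0.224, -0.048]
ft_force: [-4.9, -0.7, 6.8]
gripper_width: 0.0332
```

```bash
python3 ft.py
```

```text
F plate axes [-0.98  0.59  9.44] torque [ 0.004 -0.06   0.005] sd [0.37 0.62 0.23] [0.026 0.033 0.026]
tilt tool 22.36 yaw 14.58 [0.5845 0.0082 0.1228] 22.6
```

>>> move_arm([
  [0, 0, 0, 0, 0, -0.1],
  [0, 0, 0, 0, 0, -0.1],
  [0, 0, 0, 0, 0, 0],
  [0, 0, 0, 0, 0, 0],
])

```text
clock: 23.05
eef_pos: [0.5844, 0.0082, 0.1228]
tool_rot: [0.706, -0.67, -0.225, -0.049]
ft_force: [-4.6, -0.9, 7.5]
gripper_width: 0.0332
```

```bash
python3 ft.py; python3 - <<'E'
from fitp import *
T=tool(); cv2.imwrite("pics/f_raw.png",vision.get_image("wrist")[:,:,::-1])
fit("pics/f_raw.png",T,np.load("plate.npy"),rows=(90,180),hi=False)
im=vision.get_image("scene")[130:330,90:400]
cv2.imwrite("pics/end.png",cv2.resize(im[:,:,::-1],None,fx=2.58,fy=2.58,interpolation=cv2.INTER_CUBIC))
E
```

```text
F plate axes [-0.54  0.38  9.3 ] torque [-0.018  0.124  0.004] sd [0.45 0.39 0.44] [0.03  0.029 0.016]
tilt tool 22.56 yaw 14.58 [0.5844 0.0082 0.1228] 23.4
(np.float64(0.0), np.float64(-0.09)) 16 med -0.00 std 0.33
(np.float64(1.0), np.float64(-0.07)) 45 med -0.01 std 0.16
(np.float64(1.0), np.float64(-0.041)) 36 med 0.13 std 0.12
(np.float64(1.0), np.float64(-0.029)) 45 med -0.07 std 0.06
(np.float64(1.0), np.float64(0.029)) 45 med 0.22 std 0.11
(np.float64(1.0), np.float64(0.041)) 36 med -1.40 std 0.28
(np.float64(1.0), np.float64(0.07)) 45 med 0.17 std 0.05
[0.5967 0.011  0.0921 0.2479 0.3906] yaw,tilt [14.2  22.38] sd [0.0003 0.0001 0.0006 0.0023 0.0095]
```

View pics/end.png

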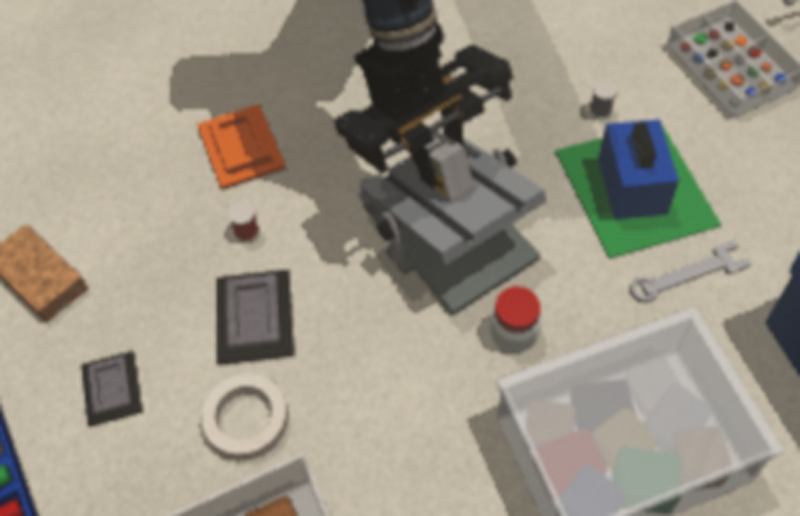

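The gauge stands mid-plate at (452,175), the lid is upright on the mat at (638,170), and the bystanders and plate corners are where they were at the start. Handing in.

```bash
python3 -c "
from workcell import manip
print(manip.hand_in())"
```

```text
the job is handed in; nothing more can be done
None
```

I lifted the lid straight off and stood it upright on the green mat. I then took the gauge out of the case and laid its base on the tilted plate, near the middle and running up the slope. The job was handed in at about 23.5 s with the gauge still gripped and pressed on the face.

- **Press and flushness:** the final contact force was about 9.3 N into the face. The contact torque suggests the whole base is bearing on the plate, but I had to estimate that torque's zero point.
- **Alignment:** the tool tilt is 22.6° and its heading 14.6°. My three camera fits of the plate gave 22.4–23.1° tilt and 14.1–14.9° heading. They differ by about 0.7° and 0.8°, so I set the final pitch from the contact torque instead.
- **Plate and bystanders:** in the last scene picture the plate corners, case and other things look unmoved. I compared the bystanders by eye, not by measurement. The lid looked upright in both later pictures.

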